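# Reverse a row of capacitors into the carrier

## Task

Move the four can capacitors from their coloured cradles into the four bays of the aluminium carrier, in reverse order: seen from the robot, the leftmost one goes into the rightmost bay, the second from the left into the second bay from the right, and so on. Stand each upright on the floor of its bay, setting it down gently rather than dropping it and never tipping one over, and leave the multimeter where it lies.

Things in the scene. Friction and masses are not known exactly. Their poses are not given: they have to be found in the camera images.
- cap_red: Upright can capacitor with a red sleeve: a plain cylinder 36 mm in diameter and 75 mm tall, about 110 g; its top is a red rim round a black disc with two brass studs (4 mm higher). Origin: centre of its underside, z up. At the start it stands in the cradle of its own colour.
- cap_yellow: Upright can capacitor with a yellow sleeve: a plain cylinder 36 mm in diameter and 75 mm tall, about 110 g; its top is a yellow rim round a black disc with two brass studs (4 mm higher). Origin: centre of its underside, z up. At the start it stands in the cradle of its own colour.
- cap_green: Upright can capacitor with a green sleeve: a plain cylinder 36 mm in diameter and 75 mm tall, about 110 g; its top is a green rim round a black disc with two brass studs (4 mm higher). Origin: centre of its underside, z up. At the start it stands in the cradle of its own colour.
- cap_blue: Upright can capacitor with a blue sleeve: a plain cylinder 36 mm in diameter and 75 mm tall, about 110 g; its top is a blue rim round a black disc with two brass studs (4 mm higher). Origin: centre of its underside, z up. At the start it stands in the cradle of its own colour.
- cradle_red: Fixed open cradle of red plastic where the red capacitor starts: 60 x 60 mm, 18 mm high, floor 4 mm, walls 3 mm. Origin: centre of its underside, 6 mm above the table on a grey strip. The four stand in a row, 64 mm apart, along their y axis (to the robot's left, within 0.3 rad), in any order.
- cradle_yellow: Fixed open cradle of yellow plastic where the yellow capacitor starts: 60 x 60 mm, 18 mm high, floor 4 mm, walls 3 mm. Origin: centre of its underside, 6 mm above the table on a grey strip. The four stand in a row, 64 mm apart, along their y axis (to the robot's left, within 0.3 rad), in any order.
- cradle_green: Fixed open cradle of green plastic where the green capacitor starts: 60 x 60 mm, 18 mm high, floor 4 mm, walls 3 mm. Origin: centre of its underside, 6 mm above the table on a grey strip. The four stand in a row, 64 mm apart, along their y axis (to the robot's left, within 0.3 rad), in any order.
- cradle_blue: Fixed open cradle of blue plastic where the blue capacitor starts: 60 x 60 mm, 18 mm high, floor 4 mm, walls 3 mm. Origin: centre of its underside, 6 mm above the table on a grey strip. The four stand in a row, 64 mm apart, along their y axis (to the robot's left, within 0.3 rad), in any order.
- carrier: Fixed carrier, left or right of the cradles: a row of four open bays, grey floor, aluminium walls, 66 x 261 mm, 30 mm high. Origin: centre of its underside, on the table. Row along its y axis, which points to the robot's left (within 0.3 rad); bay centres at x = 0, y = +96, +32, -32, -96 mm. Bays 56 (x) by 59 mm (y) inside, walls 5 mm, floor 5 mm above the table.
- meter: Orange hand multimeter lying on the bench beyond the work, 150 x 75 x 30 mm, to be left alone. Origin: centre of its underside, x along its length.
There are look-alikes about, which are no part of the job. What is shaped like the cap_yellow but brown is not meant. What is shaped like the cap_red but brown is not meant.

How it is judged:
By the outcome, as a careful person would: the job done as asked, in the order asked, and still so for the second after the job is handed in, with the robot touching nothing.
It also fails if it takes over 109 s, if anything falls off the work surface, if the arm or the gripper's body presses on something with over 40 N, if the wrist force passes 120 N, or if a joint passes its speed limit or range.

## Robot

A 6-joint arm with a two-finger parallel gripper is mounted at the origin on the work surface. World frame = base frame: x ahead of the robot, y to its left, z up, the work surface at z = 0. Lengths are in m, angles in degrees, forces in N, time in s.
With the tool pointing down it reaches from about 0.375 to 0.9 m from the base axis. Payload 3.1 kg.
Tool frame: the origin (TCP) lies on the centre line of the jaws, within the pads' length; the fingertips stand 17 mm ahead of it and the grasp point (between the pads) lies 2 mm behind it; z points along the fingers, y is the line along which they close (so a half turn about z gives the same grasp; the last joint's range is limited). The gripper opens to 87 mm and grips with 3 to 60 N. Pads are 19 mm wide; open, the fingers measure 117 mm over their backs; the gripper's body (75 mm by 190 mm) begins 51 mm behind the grasp point.
Start: joints at [-78.237, 30.224, 82.088, -0, 67.689, -10.227], TCP at [0.234, -0.579, 0.24] pointing down, gripper open.
Joint ranges: [-176.69, 176.69], [-43.24, 126.21], [12.49, 139.97], [-82, 262], [0, 151.66], [-163.58, 163.58]. Speed limits (degrees/s): [159.86, 159.86, 180, 180, 180, 180].

## Interface

Orientations are given as a 3x3 rotation matrix whose columns are the frame's x, y, z axes.
In Python, from rig import bot, imaging, finder gives the robot as it stands. The module is installed in compiled form; this text tells all that it offers.
- The arm moves only by the tool play_rows, never from a script. Its argument "motion" is a list that holds one entry, the list of rows, each a list of 6 numbers: the shift along the tool's x, y, z in m, then the turn, a rotation vector about the tool's x, y, z in degrees. In form: [[[dx, dy, dz, wx, wy, wz], ...]]. A call has 1 to 8 rows; each row is the pose to reach, as a shift and turn from the pose commanded when the call began, along the tool's axes at that moment; what a row does not reach only later rows make up. A row lasts 1/12 s, in which the tool goes at most 41.7 mm and 7.16 degrees, less where a joint would pass 70% of its speed; a pose out of reach is approached as far as the arm can. A call with a gripper value outside its range is refused whole. "fingers" is the finger opening in m, from 0 to 0.087, set as the call begins (left out, the last holds). The fingers move at their own pace and stop on an object; the grip force is fixed at half the most. Time passes only in rows, so rows that repeat a pose let the fingers close. It gives the time, the measured TCP pose, the force, the opening and the grip force at its end, in the units of the state.
- bot.read_state(): the state, without advancing time (a new reading comes with each control period).
- imaging.capture(name): name is "side" or "top"; returns a dict with "frame" (384x512x3 uint8, red, green, blue), "camera_matrix" (3x3 intrinsics, pixels), "R" (3x3) and "t" (3): a world point X has camera coordinates R X + t. Camera axes: x right, y down, z forward; pixel columns grow to the right and rows downward; lengths in m; the calibration is good to about 2 mm. A picture is of the moment at which its call begins. There is no depth.
- bot.hand_in(): hands the job in; it is judged then, once.
Trained networks look in the newest picture that a camera, given by its name, has taken for a name from the list of things; names that differ only in an ending like _2 or _b are one class to them, and where a whole thing is asked for, a point or a joint stands for the part that bears it (a point fixed in the world has none). Each returns a list of dicts, best first, with "confidence" (0 to 1); they miss things now and then, are a little off and sometimes report something else, mostly with a low value. They report only what shows in the picture. A call takes as long as a camera call. They do not tell look-alikes from the thing itself.
- finder.recognise(camera, name): "at" ([x, y, z] in m, in world coordinates, good to about 4 mm: the middle of the surface that is visible of it).
- finder.outline_of(camera, name): "pixels" (384x512 bool, what is visible of it).
The state is a dict: "time_s": time; "joint_positions": joint angles; "qvel": joint speeds; "tau": joint torques, N m; "position": TCP position; "tcp_rot": TCP orientation; "force": force on the tool from outside, world axes, zero at the start; "moment": the same for the moment, N m; "opening": opening from 0.0 (shut) to 1.0 (fully open); "grasp_force": force on a finger pad.
Only numpy, scipy, OpenCV 4.12 (cv2) and the standard library are available. Lean on these libraries where they do the work, as an engineer would, in place of code of your own. Each camera call takes 0.05 s, during which the arm holds its last target. There are 200 camera calls.

## Working session

There is one attempt and no reset: what is moved stays moved. The work goes in short steps, Python scripts to look and compute and a tool call to move; the robot and the scene stay as the last step left them, time stands still between calls to the robot, and variables do not carry over. Pictures are saved under pics/ and viewed, at most 14 in all, crops included, and the job is handed in when it is done.

Besides the shell and the picture viewer there is one more tool, called after ">>>" as a command line: name --argument value ..., lists and objects as JSON in quotes. play_rows: Moves the arm, as the interface text tells. Its arguments: {"type":"object","properties":{"motion":{"type":"array"},"fingers":{"type":"number"}},"required":["motion"]}

```bash
mkdir -p pics; python3 - <<'E'
from rig import bot, imaging, finder
import cv2, numpy as np
s=bot.read_state(); print(s['time_s'],s['position'],np.round(s['tcp_rot'],3),s['opening'])
for c in ['top','side']:
    d=imaging.capture(c); cv2.imwrite(f'pics/{c}0.png',d['frame'][:,:,::-1])
    print(c,d['camera_matrix'].tolist(),np.round(-d['R'].T@d['t'],3))
    for n in ['cap_red','cap_yellow','cap_green','cap_blue','cradle_red','cradle_yellow','cradle_green','cradle_blue','carrier','meter']:
        print(n,[(np.round(r['at'],3).tolist(),round(r['confidence'],2)) for r in finder.recognise(c,n)])
E
```

```text
0.0 [ 0.23389341 -0.57883364  0.23856361] [[ 0.927  0.374 -0.   ]
 [ 0.374 -0.927  0.002]
 [ 0.    -0.002 -1.   ]] 1.0006172204441106
top [[423.8858762940326, 0.0, 255.3662497814526], [0.0, 423.8858762940326, 186.24082949303903], [0.0, 0.0, 1.0]] [0.384 0.008 1.024]
cap_red [([0.508, -0.074, 0.085], 0.58), ([0.533, 0.026, 0.075], 0.47)]
cap_yellow [([0.503, -0.26, 0.082], 0.71), ([0.508, -0.074, 0.085], 0.58), ([0.413, -0.285, 0.077], 0.57)]
cap_green [([0.506, -0.139, 0.082], 0.77)]
cap_blue [([0.505, -0.196, 0.081], 0.51)]
cradle_red [([0.504, -0.069, 0.008], 0.83)]
cradle_yellow [([0.495, -0.255, 0.005], 0.63)]
cradle_green [([0.699, 0.002, 0.035], 0.72), ([0.499, -0.127, 0.01], 0.58), ([0.508, -0.073, 0.083], 0.44)]
cradle_blue [([0.498, -0.191, 0.011], 0.73), ([0.496, -0.255, 0.007], 0.31)]
carrier [([0.49, 0.229, 0.007], 0.56)]
meter [([0.698, 0.002, 0.033], 0.68)]
side [[422.8641048094396, 0.0, 258.7370106689154], [0.0, 422.8641048094396, 191.02585230473122], [0.0, 0.0, 1.0]] [0.316 0.538 0.646]
cap_red [([0.535, 0.041, 0.05], 0.91), ([0.506, -0.057, 0.062], 0.71)]
cap_yellow [([0.41, -0.286, 0.05], 0.89), ([0.504, -0.252, 0.075], 0.81)]
cap_green []
cap_blue [([0.499, -0.194, 0.065], 0.78)]
cradle_red [([0.5, -0.06, 0.012], 0.6)]
cradle_yellow [([0.483, -0.275, 0.019], 0.62)]
cradle_green [([0.493, -0.144, 0.022], 0.55)]
cradle_blue [([0.502, -0.194, 0.067], 0.45)]
carrier [([0.496, 0.232, 0.004], 0.9)]
meter [([0.693, 0.021, 0.028], 0.75), ([0.498, 0.234, 0.004], 0.66)]
```

View pics/top0.png

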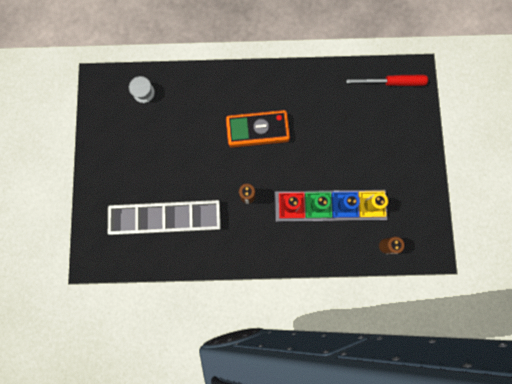

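View pics/side0.png

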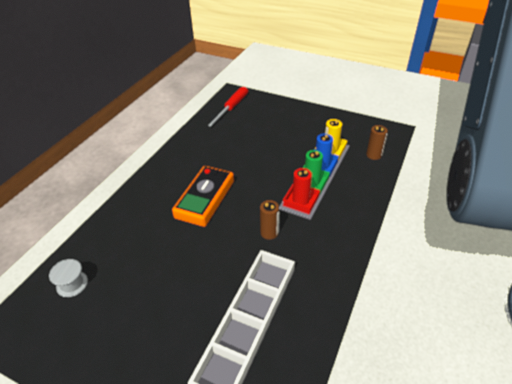

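The two pictures agree. From the robot's left, the cradles hold red (top view px 292,202), green (321,202), blue (350,202) and yellow (379,202). The carrier is further left at (164,217). The brown look-alikes are at (247,191) and (396,245). Next I'll refine the positions.

```bash
cat > h.py <<'E'
from rig import bot, imaging, finder
import cv2, numpy as np
from scipy.optimize import least_squares
def proj(d,P):
    P=np.atleast_2d(P); return cv2.projectPoints(P.astype(float),cv2.Rodrigues(d['R'])[0],np.array(d['t'],float),np.array(d['camera_matrix']),None)[0][:,0]
def ray(d,px,z):
    K=np.array(d['camera_matrix']); R=np.array(d['R']); C=-R.T@np.array(d['t'])
    v=R.T@np.linalg.solve(K,np.array([px[0],px[1],1.])); return C+v*(z-C[2])/v[2]
HUE={'red':0,'yellow':28,'green':65,'blue':110}
A=np.linspace(0,2*np.pi,24,endpoint=False)
def disc(x,y,z,r): return np.c_[x+r*np.cos(A),y+r*np.sin(A),np.full(24,z)]
E
python3 - <<'E'
from h import *
for c in ['top','side']:
    d=imaging.capture(c); f=d['frame']
    hsv=cv2.cvtColor(f,cv2.COLOR_RGB2HSV)
    guess=dict(red=(.508,-.071),green=(.506,-.135),blue=(.505,-.197),yellow=(.503,-.26))
    for n,(x,y) in guess.items():
        # dark non-saturated pixels near expected top
        best=None
        m=np.zeros(f.shape[:2],np.uint8)
        cv2.fillConvexPoly(m,proj(d,disc(x,y,.085,.017)).round().astype(int),1)
        m=m.astype(bool)&(hsv[...,2]<90)
        if m.sum()<4: print(c,n,'few');continue
        v,u=np.nonzero(m); print(c,n,m.sum(),np.round(ray(d,(u.mean(),v.mean()),.085),4))
    gm=finder.outline_of(c,'carrier')[0]['pixels']
    white=((f.min(2)>190)&cv2.dilate(gm.astype(np.uint8),np.ones((7,7))).astype(bool)).astype(np.uint8)
    # carrier rim fit: render rim mask at z=.03
    def rim(p,d=d):
        S=8; cx,cy,a=p; R=np.array([[np.cos(a),-np.sin(a)],[np.sin(a),np.cos(a)]])
        def poly(x0,x1,y0,y1,z): 
            q=np.array([[x0,y0],[x1,y0],[x1,y1],[x0,y1]])@R.T+[cx,cy]; return proj(d,np.c_[q,np.full(4,z)])
        im=np.zeros((384*4,512*4),np.uint8)
        P=lambda q:((q+.5)*4*16).round().astype(int)
        cv2.fillConvexPoly(im,P(poly(-.033,.033,-.1305,.1305,.03)),255,shift=4)
        for y in (.096,.032,-.032,-.096): cv2.fillConvexPoly(im,P(poly(-.028,.028,y-.0295,y+.0295,.03)),0,shift=4)
        return cv2.resize(im,(512,384),interpolation=cv2.INTER_AREA).astype(float)/255
    g=f.min(2).astype(float)/255; g=np.where(cv2.dilate(gm.astype(np.uint8),np.ones((5,5)))>0,g,0); g=np.clip((g-.55)/.35,0,1)
    from scipy.optimize import minimize
    cost=lambda p:((cv2.GaussianBlur(rim(p),(0,0),1)-cv2.GaussianBlur(g,(0,0),1))**2).sum()
    best=min((minimize(cost,[.495,.23,a],method='Nelder-Mead',options=dict(initial_simplex=[[.495,.23,a],[.51,.23,a],[.495,.245,a],[.495,.23,a+.06]],maxiter=150)) for a in(-.05,.05)),key=lambda r:r.fun)
    print(c,'carrier',np.round(best.x,4),best.fun,g.sum())
    o=f.copy()[:,:,::-1].copy(); o=cv2.resize(o,None,fx=3,fy=3,interpolation=cv2.INTER_CUBIC)
    cx,cy,a=best.x
    for y in (.096,.032,-.032,-.096):
        R=np.array([[np.cos(a),-np.sin(a)],[np.sin(a),np.cos(a)]])
        for z in(.03,.005):
            q=np.array([[-.028,y-.0295],[.028,y-.0295],[.028,y+.0295],[-.028,y+.0295]])@R.T+[cx,cy]
            cv2.polylines(o,[((proj(d,np.c_[q,np.full(4,z)])+.5)*3).astype(int)],True,(0,0,255) if z>.01 else (255,255,0),1)
    for n,(x,y) in guess.items():
        cv2.polylines(o,[((proj(d,disc(x,y,.085,.018))+.5)*3).astype(int)],True,(255,0,255),1)
    cr=o[500:740,300:1200] if c=='top' else o[340:1152,560:1060]
    cr=cr if cr.shape[1]<=800 else cv2.resize(cr,None,fx=.88,fy=.88)
    cv2.imwrite(f'pics/{c}1.png',cr if cr.shape[0]<=600 else cv2.resize(cr,None,fx=.73,fy=.73))
E
```

```text
top red 29 [ 0.5124 -0.0718  0.085 ]
top green 46 [ 0.5067 -0.1357  0.085 ]
top blue 37 [ 0.5097 -0.2026  0.085 ]
top yellow 29 [ 0.5087 -0.2649  0.085 ]
top carrier [0.4907 0.2298 0.0233] 25.13174274369569 886.3501400560223
side red 21 [ 0.5103 -0.0703  0.085 ]
side green 20 [ 0.5096 -0.1355  0.085 ]
side blue 13 [ 0.5084 -0.2008  0.085 ]
side yellow 11 [ 0.4974 -0.2622  0.085 ]
side carrier [0.4907 0.2323 0.0254] 461.7956047186213 2089.1848739495795
```

View pics/top1.png

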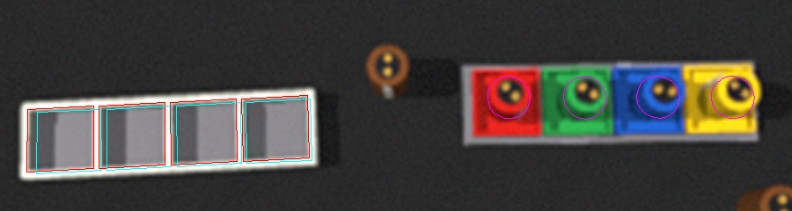

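View pics/side1.png

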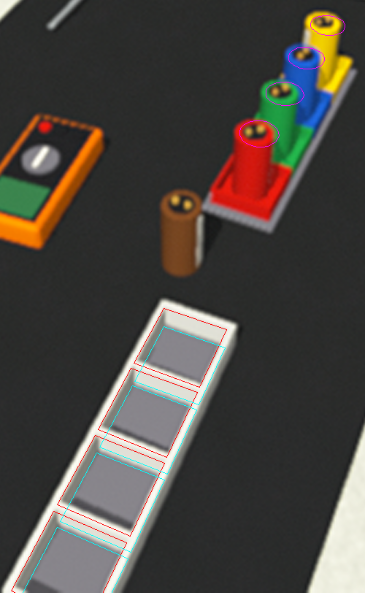

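The carrier overlay (red lines in `top1.png`) sits on the bay edges in the top view, giving about (0.491, 0.230) with yaw 0.024. The cap circles lie within about 6 mm of the tops. The corrected caps are red (.511,-.072), green (.509,-.136), blue (.509,-.201) and yellow (.507,-.265), spaced 64 mm apart as they should be. Next I move over red, with the jaws closing along world x.

>>> play_rows --motion '[[[0.031,-0.026,0,0,0,-7],[0.062,-0.051,0,0,0,-14],[0.094,-0.077,0,0,0,-21],[0.125,-0.103,0,0,0,-28],[0.156,-0.128,0,0,0,-35],[0.187,-0.154,0,0,0,-42],[0.219,-0.18,0,0,0,-49],[0.25,-0.205,0,0,0,-56]]]' --fingers 0.08

```text
time_s: 1.97
position: [0.3897, -0.294, 0.2398]
tcp_rot: [[0.203, 0.979, 0.0], [0.979, -0.203, -0.0], [-0.0, 0.0, -1.0]]
force: [0.9, 0.8, 0.1]
opening: 0.919
grasp_force: 0.0
```

>>> play_rows --motion '[[[0.035,0.01,0,0,0,-2],[0.07,0.021,0,0,0,-4],[0.105,0.031,0,0,0,-6],[0.14,0.042,0,0,0,-8],[0.175,0.052,0,0,0,-10],[0.21,0.063,0.01,0,0,-12],[0.2435,0.073,0.02,0,0,-12],[0.2435,0.073,0.03,0,0,-12]]]'

```text
time_s: 2.63
position: [0.5137, -0.068, 0.2097]
tcp_rot: [[-0.005, 1.0, 0.003], [1.0, 0.005, 0.001], [0.001, 0.003, -1.0]]
force: [0.7, -1.1, -0.2]
opening: 0.918
grasp_force: 0.0
```

>>> play_rows --motion '[[[0,0,0.0,0,0,0],[0,0,0.03,0,0,0],[0,0,0.06,0,0,0],[0,0,0.09,0,0,0],[0,0,0.12,0,0,0],[0,0,0.14,0,0,0],[0,0,0.147,0,0,0],[0,0,0.147,0,0,0]]]'

```text
time_s: 3.3
position: [0.51, -0.0738, 0.0613]
tcp_rot: [[0.002, 1.0, -0.003], [1.0, -0.002, 0.001], [0.001, -0.003, -1.0]]
force: [0.3, -0.6, -0.3]
opening: 0.92
grasp_force: 0.0
```

```bash
python3 - <<'E'
from h import *
print(np.round(bot.read_state()['position'],4))
d=imaging.capture('side'); o=d['frame'][:,:,::-1]
cv2.imwrite('pics/s2.png',cv2.resize(o[80:260,200:440],None,fx=3,fy=3,interpolation=cv2.INTER_CUBIC))
E
```

```text
[ 0.51   -0.0738  0.0613]
```

View pics/s2.png

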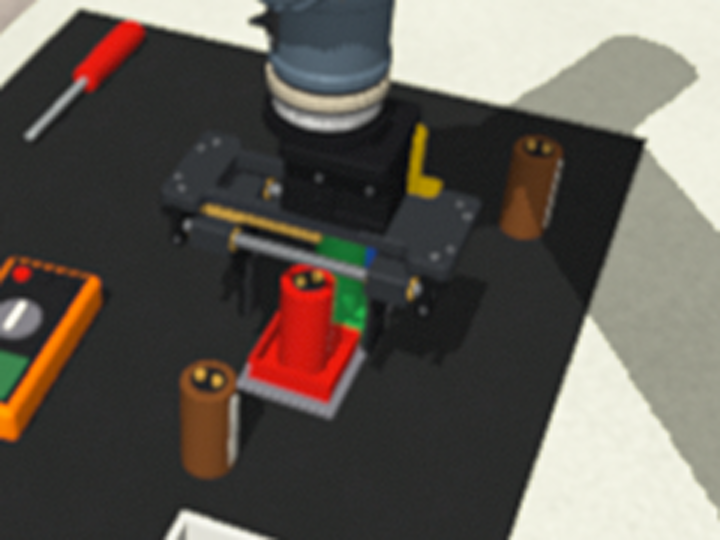

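The red cap (crop px 308,320) stands between the open fingers (about 240 and 390). I'll close on it.

>>> play_rows --motion '[[[0,0,0,0,0,0],[0,0,0,0,0,0],[0,0,0,0,0,0],[0,0,0,0,0,0],[0,0,0,0,0,0],[0,0,0,0,0,0],[0,0,0,0,0,0],[0,0,0,0,0,0]]]' --fingers 0.02

```text
time_s: 4.02
position: [0.5115, -0.0728, 0.0627]
tcp_rot: [[0.0, 1.0, 0.001], [1.0, -0.0, -0.0], [-0.0, 0.001, -1.0]]
force: [0.4, -0.2, 0.4]
opening: 0.406
grasp_force: 30.0
```

>>> play_rows --motion '[[[0,0,0,0,0,0],[0,0,0,0,0,0],[0,0,0,0,0,0],[0,0,0,0,0,0]]]'

```text
time_s: 4.35
position: [0.5115, -0.0729, 0.0627]
tcp_rot: [[0.0, 1.0, 0.001], [1.0, -0.0, -0.0], [-0.0, 0.001, -1.0]]
force: [1.1, 0.1, 2.2]
opening: 0.406
grasp_force: 30.0
```

>>> play_rows --motion '[[[0,0,-0.015,0,0,0],[0,0,-0.045,0,0,0],[0,0,-0.08,0,0,0],[0,0,-0.1,0,0,0],[0.01,-0.001,-0.11,0,0,0],[0.03,-0.003,-0.11,0,0,0],[0.06,-0.005,-0.11,0,0,0],[0.09,-0.008,-0.11,0,0,0]]]'

```text
time_s: 5.02
position: [0.5023, 0.0183, 0.1719]
tcp_rot: [[0.002, 1.0, -0.002], [1.0, -0.002, 0.001], [0.001, -0.002, -1.0]]
force: [-0.0, 0.4, -0.3]
opening: 0.405
grasp_force: 30.0
```

>>> play_rows --motion '[[[0.03,-0.003,0,0,0,0],[0.06,-0.006,0,0,0,0],[0.09,-0.009,0,0,0,0],[0.11,-0.01,0,0,0,0],[0.118,-0.01,0,0,0,0],[0.118,-0.01,0,0,0,0],[0.118,-0.01,0,0,0,0],[0.118,-0.01,0,0,0,0]]]'

```text
time_s: 5.68
position: [0.4931, 0.1343, 0.1721]
tcp_rot: [[0.001, 1.0, -0.001], [1.0, -0.001, -0.001], [-0.001, -0.001, -1.0]]
force: [-0.2, -0.6, -1.8]
opening: 0.407
grasp_force: 30.0
```

>>> play_rows --motion '[[[0,0,0.01,0,0,0],[0,0,0.03,0,0,0],[0,0,0.05,0,0,0],[0,0,0.065,0,0,0],[0,0,0.074,0,0,0],[0,0,0.078,0,0,0],[0,0,0.078,0,0,0]]]'

```text
time_s: 6.27
position: [0.4928, 0.1345, 0.0935]
tcp_rot: [[0.001, 1.0, -0.002], [1.0, -0.001, -0.0], [-0.0, -0.002, -1.0]]
force: [-0.2, 0.4, -0.8]
opening: 0.405
grasp_force: 30.0
```

```bash
python3 - <<'E'
from h import *
print(np.round(bot.read_state()['position'],4))
d=imaging.capture('side'); o=d['frame'][:,:,::-1]
cv2.imwrite('pics/s3.png',cv2.resize(o[180:384,170:370],None,fx=2.9,fy=2.9,interpolation=cv2.INTER_CUBIC))
E
```

```text
[0.4928 0.1345 0.0935]
```

View pics/s3.png

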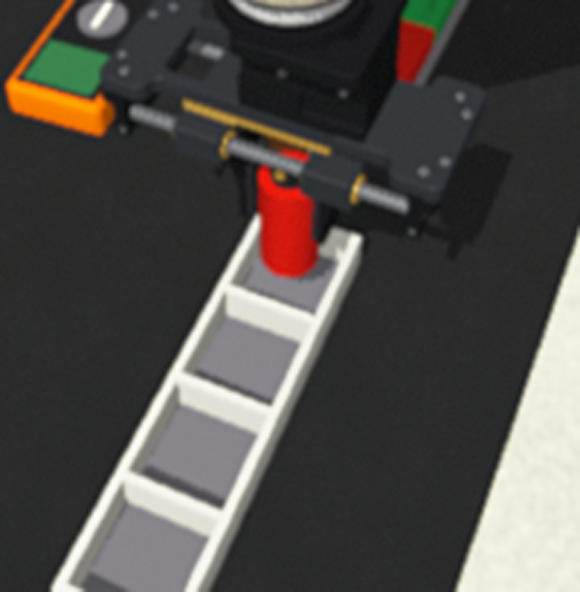

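Crop px (288,230): red is held upright above the rightmost bay, well centred. I'll lower it gently.

>>> play_rows --motion '[[[0,0,0.008,0,0,0],[0,0,0.016,0,0,0],[0,0,0.023,0,0,0],[0,0,0.028,0,0,0],[0,0,0.031,0,0,0],[0,0,0.033,0,0,0],[0,0,0.034,0,0,0],[0,0,0.034,0,0,0]]]'

```text
time_s: 6.98
position: [0.4932, 0.1352, 0.0604]
tcp_rot: [[0.0, 1.0, -0.0], [1.0, -0.0, -0.0], [-0.0, -0.0, -1.0]]
force: [-0.5, 0.4, -0.5]
opening: 0.405
grasp_force: 30.0
```

>>> play_rows --motion '[[[0,0,0.0005,0,0,0],[0,0,0.001,0,0,0],[0,0,0.0015,0,0,0],[0,0,0.002,0,0,0],[0,0,0.002,0,0,0],[0,0,0.002,0,0,0]]]'

```text
time_s: 7.48
position: [0.4934, 0.1352, 0.0587]
tcp_rot: [[0.0, 1.0, 0.0], [1.0, -0.0, 0.0], [0.0, 0.0, -1.0]]
force: [-0.4, -1.3, -0.9]
opening: 0.406
grasp_force: 30.0
```

>>> play_rows --motion '[[[0,0,0.0003,0,0,0],[0,0,0.0006,0,0,0],[0,0,0.0009,0,0,0],[0,0,0.0012,0,0,0],[0,0,0.0012,0,0,0],[0,0,0.0012,0,0,0]]]'

```text
time_s: 7.98
position: [0.4934, 0.1352, 0.0586]
tcp_rot: [[0.0, 1.0, 0.001], [1.0, -0.0, 0.0], [0.0, 0.001, -1.0]]
force: [-1.5, 0.1, 10.4]
opening: 0.406
grasp_force: 30.0
```

Contact shows as about 10 N upward. I'll release and rise.

>>> play_rows --motion '[[[0,0,0,0,0,0],[0,0,0,0,0,0],[0,0,0,0,0,0],[0,0,0,0,0,0],[0,0,0,0,0,0],[0,0,0,0,0,0],[0,0,0,0,0,0],[0,0,0,0,0,0]]]' --fingers 0.08

```text
time_s: 8.65
position: [0.4932, 0.1352, 0.0572]
tcp_rot: [[0.0, 1.0, -0.0], [1.0, -0.0, -0.0], [-0.0, -0.0, -1.0]]
force: [0.7, 0.6, 0.4]
opening: 0.888
grasp_force: 0.0
```

>>> play_rows --motion '[[[0,0,-0.01,0,0,0],[0,0,-0.03,0,0,0],[0,0,-0.06,0,0,0],[0,0,-0.09,0,0,0],[0,0,-0.11,0,0,0],[0,0,-0.115,0,0,0]]]'

```text
time_s: 9.15
position: [0.4953, 0.1354, 0.1764]
tcp_rot: [[-0.0, 1.0, 0.008], [1.0, 0.0, 0.0], [0.0, 0.008, -1.0]]
force: [0.0, -0.0, 0.0]
opening: 0.918
grasp_force: 0.0
```

>>> play_rows --motion '[[[-0.02,0.001,0,0,0,0],[-0.06,0.004,0,0,0,0],[-0.1,0.006,0,0,0,0],[-0.14,0.008,0,0,0,0],[-0.18,0.011,0,0,0,0],[-0.22,0.013,0,0,0,0],[-0.25,0.015,0,0,0,0],[-0.271,0.016,0,0,0,0]]]'

```text
time_s: 9.82
position: [0.5091, -0.1391, 0.172]
tcp_rot: [[0.003, 1.0, 0.0], [1.0, -0.003, -0.001], [-0.001, 0.0, -1.0]]
force: [0.4, -0.4, -0.1]
opening: 0.916
grasp_force: 0.0
```

>>> play_rows --motion '[[[0,0,0,0,0,0],[0,0,0,0,0,0],[0,0,0.025,0,0,0],[0,0,0.055,0,0,0],[0,0,0.085,0,0,0],[0,0,0.103,0,0,0],[0,0,0.109,0,0,0],[0,0,0.109,0,0,0]]]'

```text
time_s: 10.48
position: [0.5077, -0.1338, 0.0618]
tcp_rot: [[-0.001, 1.0, -0.004], [1.0, 0.001, 0.002], [0.002, -0.004, -1.0]]
force: [0.2, 0.1, 0.2]
opening: 0.918
grasp_force: 0.0
```

```bash
python3 - <<'E'
from h import *
print(np.round(bot.read_state()['position'],4))
d=imaging.capture('side'); o=d['frame'][:,:,::-1]
cv2.imwrite('pics/s4.png',cv2.resize(o[100:330,180:400],None,fx=2.6,fy=2.6,interpolation=cv2.INTER_CUBIC))
E
```

```text
[ 0.5077 -0.1338  0.0618]
```

View pics/s4.png

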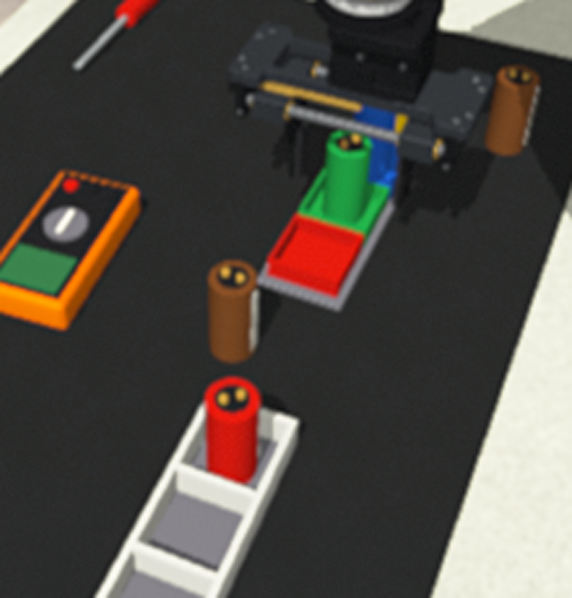

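Red stands upright in the rightmost bay (crop px 232,435). Green (348,180) is between the fingers. I'll grip, lift and carry it to bay −32 at (.492, .199).

>>> play_rows --motion '[[[0,0,0,0,0,0],[0,0,0,0,0,0],[0,0,0,0,0,0],[0,0,0,0,0,0],[0,0,0,0,0,0],[0,0,0,0,0,0],[0,0,0,0,0,0],[0,0,0,0,0,0]]]' --fingers 0.02

```text
time_s: 11.2
position: [0.5097, -0.1361, 0.0635]
tcp_rot: [[0.0, 1.0, 0.001], [1.0, -0.0, -0.001], [-0.001, 0.001, -1.0]]
force: [1.2, -0.6, 0.7]
opening: 0.404
grasp_force: 30.0
```

>>> play_rows --motion '[[[0,0,0,0,0,0],[0,0,-0.015,0,0,0],[0,0,-0.045,0,0,0],[0,0,-0.08,0,0,0],[0,0,-0.1,0,0,0],[0,0,-0.11,0,0,0],[0.015,-0.001,-0.11,0,0,0],[0.05,-0.003,-0.11,0,0,0]]]'

```text
time_s: 11.87
position: [0.5078, -0.0889, 0.1739]
tcp_rot: [[0.005, 1.0, 0.004], [1.0, -0.005, -0.003], [-0.003, 0.004, -1.0]]
force: [0.6, -0.1, -1.0]
opening: 0.407
grasp_force: 30.0
```

>>> play_rows --motion '[[[0.04,-0.002,0,0,0,0],[0.08,-0.004,0,0,0,0],[0.12,-0.006,0,0,0,0],[0.16,-0.008,0,0,0,0],[0.2,-0.01,0,0,0,0],[0.24,-0.012,0,0,0,0],[0.27,-0.014,0,0,0,0],[0.285,-0.0145,0,0,0,0]]]'

```text
time_s: 12.53
position: [0.4898, 0.2026, 0.1722]
tcp_rot: [[-0.003, 1.0, -0.003], [1.0, 0.003, 0.001], [0.001, -0.003, -1.0]]
force: [0.8, -0.6, -2.8]
opening: 0.406
grasp_force: 30.0
```

>>> play_rows --motion '[[[0,0,0,0,0,0],[0,0,0.01,0,0,0],[0,0,0.03,0,0,0],[0,0,0.05,0,0,0],[0,0,0.065,0,0,0],[0,0,0.074,0,0,0],[0,0,0.078,0,0,0],[0,0,0.078,0,0,0]]]'

```text
time_s: 13.2
position: [0.4911, 0.198, 0.094]
tcp_rot: [[0.002, 1.0, -0.003], [1.0, -0.002, -0.001], [-0.001, -0.003, -1.0]]
force: [0.7, -0.6, -1.3]
opening: 0.407
grasp_force: 30.0
```

>>> play_rows --motion '[[[0,0,0.008,0,0,0],[0,0,0.016,0,0,0],[0,0,0.023,0,0,0],[0,0,0.028,0,0,0],[0,0,0.031,0,0,0],[0,0,0.033,0,0,0],[0,0,0.034,0,0,0],[0,0,0.034,0,0,0]]]'

```text
time_s: 13.87
position: [0.4917, 0.1992, 0.0613]
tcp_rot: [[0.0, 1.0, -0.0], [1.0, -0.0, -0.0], [-0.0, -0.0, -1.0]]
force: [-0.2, -0.0, -1.3]
opening: 0.407
grasp_force: 30.0
```

>>> play_rows --motion '[[[0,0,0.0004,0,0,0],[0,0,0.0008,0,0,0],[0,0,0.0012,0,0,0],[0,0,0.0016,0,0,0],[0,0,0.002,0,0,0],[0,0,0.002,0,0,0],[0,0,0.002,0,0,0]]]'

```text
time_s: 14.45
position: [0.4918, 0.1992, 0.0595]
tcp_rot: [[0.0, 1.0, 0.0], [1.0, -0.0, 0.0], [0.0, 0.0, -1.0]]
force: [-0.2, -0.3, 1.1]
opening: 0.406
grasp_force: 30.0
```

>>> play_rows --motion '[[[0,0,0.0003,0,0,0],[0,0,0.0006,0,0,0],[0,0,0.0009,0,0,0],[0,0,0.0009,0,0,0],[0,0,0.0009,0,0,0]]]'

```text
time_s: 14.87
position: [0.4919, 0.1992, 0.0595]
tcp_rot: [[0.0, 1.0, 0.001], [1.0, -0.0, 0.0], [0.0, 0.001, -1.0]]
force: [-0.6, 0.0, 7.6]
opening: 0.408
grasp_force: 30.0
```

>>> play_rows --motion '[[[0,0,0,0,0,0],[0,0,0,0,0,0],[0,0,0,0,0,0],[0,0,0,0,0,0],[0,0,0,0,0,0],[0,0,0,0,0,0],[0,0,0,0,0,0],[0,0,0,0,0,0]]]' --fingers 0.08

```text
time_s: 15.53
position: [0.4917, 0.1992, 0.0583]
tcp_rot: [[0.0, 1.0, -0.0], [1.0, -0.0, -0.0], [-0.0, -0.0, -1.0]]
force: [0.5, -0.2, -0.2]
opening: 0.894
grasp_force: 0.0
```

>>> play_rows --motion '[[[0,0,-0.01,0,0,0],[0,0,-0.03,0,0,0],[0,0,-0.06,0,0,0],[0,0,-0.09,0,0,0],[0,0,-0.11,0,0,0],[-0.01,0,-0.115,0,0,0],[-0.04,0.002,-0.115,0,0,0],[-0.08,0.004,-0.115,0,0,0]]]'

```text
time_s: 16.2
position: [0.4956, 0.1197, 0.1743]
tcp_rot: [[-0.004, 1.0, 0.002], [1.0, 0.004, 0.0], [0.0, 0.002, -1.0]]
force: [1.1, 0.8, -0.2]
opening: 0.914
grasp_force: 0.0
```

>>> play_rows --motion '[[[-0.04,0.002,0,0,0,0],[-0.08,0.003,0,0,0,0],[-0.12,0.005,0,0,0,0],[-0.16,0.007,0,0,0,0],[-0.2,0.009,0,0,0,0],[-0.24,0.01,0,0,0,0],[-0.28,0.012,0,0,0,0],[-0.31,0.013,0,0,0,0]]]'

```text
time_s: 16.87
position: [0.5079, -0.1946, 0.1731]
tcp_rot: [[0.002, 1.0, -0.0], [1.0, -0.002, -0.001], [-0.001, -0.0, -1.0]]
force: [0.6, 0.6, -0.5]
opening: 0.921
grasp_force: 0.0
```

>>> play_rows --motion '[[[-0.01,0,0,0,0,0],[-0.01,0,0,0,0,0],[-0.01,0,0.025,0,0,0],[-0.01,0,0.055,0,0,0],[-0.01,0,0.085,0,0,0],[-0.01,0,0.104,0,0,0],[-0.01,0,0.11,0,0,0],[-0.01,0,0.11,0,0,0]]]'

```text
time_s: 17.53
position: [0.507, -0.1983, 0.0618]
tcp_rot: [[-0.001, 1.0, -0.005], [1.0, 0.001, 0.003], [0.003, -0.005, -1.0]]
force: [0.2, 0.1, 0.1]
opening: 0.921
grasp_force: 0.0
```

```bash
python3 - <<'E'
from h import *
print(np.round(bot.read_state()['position'],4))
d=imaging.capture('side'); o=d['frame'][:,:,::-1]
cv2.imwrite('pics/s5.png',cv2.resize(o[80:330,180:420],None,fx=2.4,fy=2.4,interpolation=cv2.INTER_CUBIC))
E
```

```text
[ 0.507  -0.1983  0.0618]
```

View pics/s5.png

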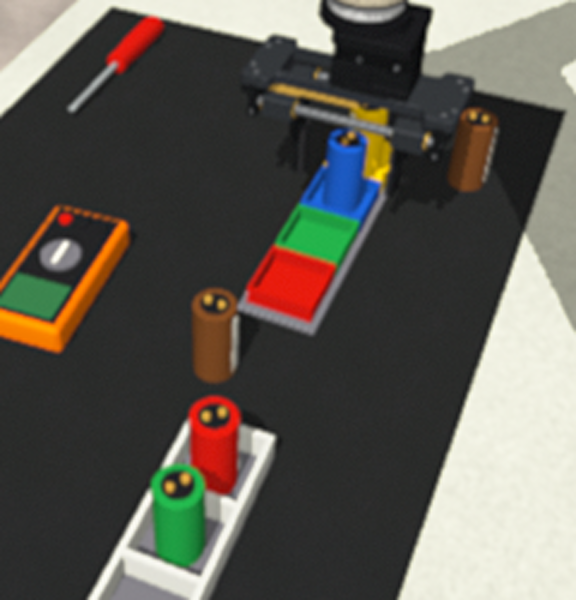

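Red (crop px 215,440) and green (178,515) are upright in their bays. Blue (345,170) is between the fingers. I'll grip and carry it to bay +32 at (.490, .263).

>>> play_rows --motion '[[[0,0,0,0,0,0],[0,0,0,0,0,0],[0,0,0,0,0,0],[0,0,0,0,0,0],[0,0,0,0,0,0],[0,0,0,0,0,0],[0,0,0,0,0,0],[0,0,0,0,0,0]]]' --fingers 0.02

```text
time_s: 18.25
position: [0.5088, -0.2009, 0.0636]
tcp_rot: [[0.0, 1.0, 0.0], [1.0, -0.0, -0.0], [-0.0, 0.0, -1.0]]
force: [0.3, 0.7, 0.8]
opening: 0.401
grasp_force: 30.0
```

>>> play_rows --motion '[[[0,0,0,0,0,0],[0,0,-0.015,0,0,0],[0,0,-0.045,0,0,0],[0,0,-0.08,0,0,0],[0,0,-0.1,0,0,0],[0,0,-0.11,0,0,0],[0.015,-0.001,-0.11,0,0,0],[0.05,-0.002,-0.11,0,0,0]]]'

```text
time_s: 18.92
position: [0.5077, -0.1532, 0.1734]
tcp_rot: [[0.005, 1.0, 0.003], [1.0, -0.005, -0.003], [-0.002, 0.003, -1.0]]
force: [1.4, 1.0, 0.1]
opening: 0.406
grasp_force: 30.0
```

>>> play_rows --motion '[[[0.04,-0.002,0,0,0,0],[0.08,-0.003,0,0,0,0],[0.12,-0.005,0,0,0,0],[0.16,-0.006,0,0,0,0],[0.2,-0.008,0,0,0,0],[0.24,-0.01,0,0,0,0],[0.28,-0.011,0,0,0,0],[0.32,-0.013,0,0,0,0]]]'

```text
time_s: 19.58
position: [0.491, 0.1717, 0.1714]
tcp_rot: [[0.0, 1.0, -0.005], [1.0, -0.0, -0.0], [-0.0, -0.005, -1.0]]
force: [-0.3, 0.1, -1.2]
opening: 0.407
grasp_force: 30.0
```

>>> play_rows --motion '[[[0.035,-0.001,0,0,0,0],[0.065,-0.003,0,0,0,0],[0.085,-0.0035,0,0,0,0],[0.094,-0.0035,0,0,0,0],[0.094,-0.0035,0.01,0,0,0],[0.094,-0.0035,0.03,0,0,0],[0.094,-0.0035,0.05,0,0,0],[0.094,-0.0035,0.06,0,0,0]]]'

```text
time_s: 20.25
position: [0.4879, 0.2612, 0.1101]
tcp_rot: [[0.001, 1.0, -0.006], [1.0, -0.001, -0.002], [-0.002, -0.006, -1.0]]
force: [-0.5, -0.4, -0.7]
opening: 0.406
grasp_force: 30.0
```

>>> play_rows --motion '[[[0,0,0.01,0,0,0],[0,0,0.02,0,0,0],[0,0,0.03,0,0,0],[0,0,0.038,0,0,0],[0,0,0.044,0,0,0],[0,0,0.048,0,0,0],[0,0,0.05,0,0,0],[0,0,0.051,0,0,0]]]'

```text
time_s: 20.92
position: [0.4903, 0.2633, 0.0624]
tcp_rot: [[0.0, 1.0, 0.0], [1.0, -0.0, 0.0], [0.0, 0.0, -1.0]]
force: [0.5, -0.2, -0.9]
opening: 0.408
grasp_force: 30.0
```

>>> play_rows --motion '[[[0,0,0.0005,0,0,0],[0,0,0.001,0,0,0],[0,0,0.0015,0,0,0],[0,0,0.002,0,0,0],[0,0,0.002,0,0,0]]]'

```text
time_s: 21.33
position: [0.4903, 0.2632, 0.0606]
tcp_rot: [[0.0, 1.0, 0.0], [1.0, -0.0, 0.0], [0.0, 0.0, -1.0]]
force: [0.1, 0.3, -0.4]
opening: 0.409
grasp_force: 30.0
```

>>> play_rows --motion '[[[0,0,0.0004,0,0,0],[0,0,0.0008,0,0,0],[0,0,0.0012,0,0,0],[0,0,0.0016,0,0,0],[0,0,0.0016,0,0,0],[0,0,0.0016,0,0,0]]]'

```text
time_s: 21.83
position: [0.4903, 0.2632, 0.0595]
tcp_rot: [[0.0, 1.0, 0.0], [1.0, -0.0, 0.0], [0.0, 0.0, -1.0]]
force: [-0.8, -0.6, 5.9]
opening: 0.407
grasp_force: 30.0
```

>>> play_rows --motion '[[[0,0,0,0,0,0],[0,0,0,0,0,0],[0,0,0,0,0,0],[0,0,0,0,0,0],[0,0,0,0,0,0],[0,0,0,0,0,0],[0,0,0,0,0,0],[0,0,0,0,0,0]]]' --fingers 0.07

```text
time_s: 22.5
position: [0.4902, 0.2632, 0.0588]
tcp_rot: [[0.0, 1.0, -0.0], [1.0, -0.0, -0.0], [-0.0, -0.0, -1.0]]
force: [-0.2, -0.7, -0.3]
opening: 0.795
grasp_force: 0.0
```

>>> play_rows --motion '[[[0,0,-0.01,0,0,0],[0,0,-0.03,0,0,0],[0,0,-0.06,0,0,0],[0,0,-0.09,0,0,0],[0,0,-0.11,0,0,0],[-0.01,0,-0.115,0,0,0],[-0.04,0.001,-0.115,0,0,0],[-0.08,0.003,-0.115,0,0,0]]]'

```text
time_s: 23.17
position: [0.493, 0.1838, 0.1746]
tcp_rot: [[-0.004, 1.0, 0.002], [1.0, 0.004, 0.001], [0.001, 0.002, -1.0]]
force: [1.2, -1.6, -0.1]
opening: 0.806
grasp_force: 0.0
```

>>> play_rows --motion '[[[-0.04,0.001,0,0,0,0],[-0.08,0.002,0,0,0,0],[-0.12,0.004,0,0,0,0],[-0.16,0.005,0,0,0,0],[-0.2,0.006,0,0,0,0],[-0.24,0.007,0,0,0,0],[-0.28,0.008,0,0,0,0],[-0.32,0.01,0,0,0,0]]]'

```text
time_s: 23.83
position: [0.5016, -0.1389, 0.1734]
tcp_rot: [[0.001, 1.0, -0.002], [1.0, -0.001, 0.001], [0.001, -0.002, -1.0]]
force: [1.5, -0.7, 0.1]
opening: 0.802
grasp_force: 0.0
```

>>> play_rows --motion '[[[-0.04,0.001,0,0,0,0],[-0.08,0.003,0,0,0,0],[-0.11,0.004,0,0,0,0],[-0.128,0.004,0,0,0,0],[-0.128,0.004,0,0,0,0],[-0.128,0.004,0,0,0,0]]]'

```text
time_s: 24.33
position: [0.5059, -0.2656, 0.1731]
tcp_rot: [[0.003, 1.0, -0.001], [1.0, -0.003, 0.001], [0.001, -0.001, -1.0]]
force: [-0.4, 0.2, -0.3]
opening: 0.798
grasp_force: 0.0
```

```bash
python3 - <<'E'
from h import *
print(np.round(bot.read_state()['position'],4))
d=imaging.capture('side'); o=d['frame'][:,:,::-1]
cv2.imwrite('pics/s6.png',cv2.resize(o[40:350,160:450],None,fx=1.9,fy=1.9,interpolation=cv2.INTER_CUBIC))
E
```

```text
[ 0.5059 -0.2656  0.1731]
```

View pics/s6.png

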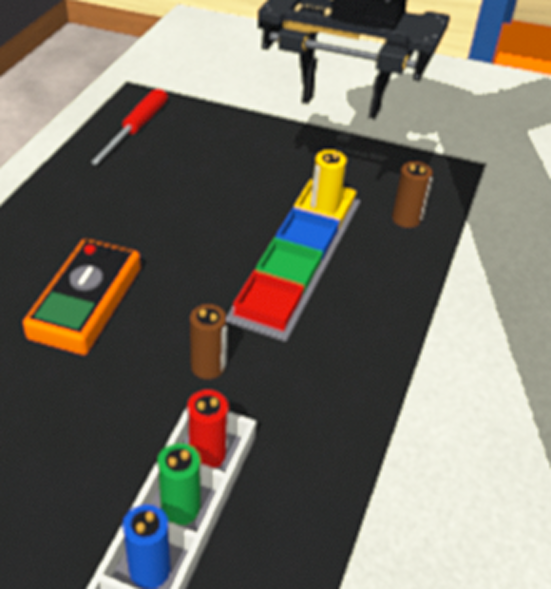

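Red, green and blue all stand in their bays. Yellow (crop px 330,180) is below the fingers, and the brown one at (412,195) is clear of them. Descending to grip yellow.

>>> play_rows --motion '[[[0,0,0.01,0,0,0],[0,0,0.03,0,0,0],[0,0,0.055,0,0,0],[0,0,0.08,0,0,0],[0,0,0.1,0,0,0],[0,0,0.11,0,0,0],[0,0,0.11,0,0,0],[0,0,0.11,0,0,0]]]'

```text
time_s: 25.05
position: [0.507, -0.2637, 0.0635]
tcp_rot: [[-0.001, 1.0, -0.001], [1.0, 0.001, 0.001], [0.001, -0.001, -1.0]]
force: [0.9, -0.1, 0.5]
opening: 0.807
grasp_force: 0.0
```

>>> play_rows --motion '[[[0,0,0,0,0,0],[0,0,0,0,0,0],[0,0,0,0,0,0],[0,0,0,0,0,0],[0,0,0,0,0,0],[0,0,0,0,0,0],[0,0,0,0,0,0],[0,0,0,0,0,0]]]' --fingers 0.02

```text
time_s: 25.72
position: [0.5075, -0.2651, 0.0642]
tcp_rot: [[0.0, 1.0, 0.001], [1.0, -0.0, -0.001], [-0.001, 0.001, -1.0]]
force: [-0.1, 0.0, 1.9]
opening: 0.404
grasp_force: 30.0
```

>>> play_rows --motion '[[[0,0,0,0,0,0],[0,0,-0.015,0,0,0],[0,0,-0.045,0,0,0],[0,0,-0.08,0,0,0],[0,0,-0.1,0,0,0],[0,0,-0.11,0,0,0],[0.015,0,-0.11,0,0,0],[0.05,-0.001,-0.11,0,0,0]]]'

```text
time_s: 26.38
position: [0.5072, -0.2175, 0.1737]
tcp_rot: [[0.005, 1.0, 0.003], [1.0, -0.005, -0.003], [-0.003, 0.003, -1.0]]
force: [1.2, 0.5, -1.0]
opening: 0.406
grasp_force: 29.9
```

>>> play_rows --motion '[[[0.04,-0.001,0,0,0,0],[0.08,-0.002,0,0,0,0],[0.12,-0.004,0,0,0,0],[0.16,-0.005,0,0,0,0],[0.2,-0.006,0,0,0,0],[0.24,-0.007,0,0,0,0],[0.28,-0.008,0,0,0,0],[0.32,-0.01,0,0,0,0]]]'

```text
time_s: 27.05
position: [0.4936, 0.1079, 0.1719]
tcp_rot: [[0.0, 1.0, -0.005], [1.0, -0.0, 0.0], [0.0, -0.005, -1.0]]
force: [-0.6, 0.6, -0.7]
opening: 0.406
grasp_force: 29.9
```

>>> play_rows --motion '[[[0.04,-0.001,0,0,0,0],[0.08,-0.003,0,0,0,0],[0.12,-0.004,0,0,0,0],[0.16,-0.005,0,0,0,0],[0.195,-0.007,0,0,0,0],[0.215,-0.0075,0,0,0,0],[0.222,-0.0075,0,0,0,0],[0.222,-0.0075,0.005,0,0,0]]]'

```text
time_s: 27.72
position: [0.4871, 0.3291, 0.1675]
tcp_rot: [[-0.003, 1.0, -0.002], [1.0, 0.003, -0.0], [-0.0, -0.002, -1.0]]
force: [0.9, -0.2, -0.3]
opening: 0.404
grasp_force: 29.9
```

>>> play_rows --motion '[[[0,0,0.01,0,0,0],[0,0,0.025,0,0,0],[0,0,0.045,0,0,0],[0,0,0.06,0,0,0],[0,0,0.07,0,0,0],[0,0,0.073,0,0,0],[0,0,0.073,0,0,0]]]'

```text
time_s: 28.3
position: [0.488, 0.3257, 0.0944]
tcp_rot: [[0.002, 1.0, -0.003], [1.0, -0.002, -0.001], [-0.001, -0.003, -1.0]]
force: [-0.1, 0.4, -1.0]
opening: 0.407
grasp_force: 29.9
```

>>> play_rows --motion '[[[0,0,0.008,0,0,0],[0,0,0.016,0,0,0],[0,0,0.023,0,0,0],[0,0,0.028,0,0,0],[0,0,0.031,0,0,0],[0,0,0.033,0,0,0],[0,0,0.034,0,0,0],[0,0,0.034,0,0,0]]]'

```text
time_s: 28.97
position: [0.4887, 0.3272, 0.0617]
tcp_rot: [[0.0, 1.0, -0.0], [1.0, -0.0, -0.0], [-0.0, -0.0, -1.0]]
force: [0.3, -1.0, -0.3]
opening: 0.403
grasp_force: 29.9
```

>>> play_rows --motion '[[[0,0,0.0004,0,0,0],[0,0,0.0008,0,0,0],[0,0,0.0012,0,0,0],[0,0,0.0016,0,0,0],[0,0,0.0016,0,0,0],[0,0,0.0016,0,0,0]]]'

```text
time_s: 29.47
position: [0.4888, 0.3272, 0.0603]
tcp_rot: [[0.0, 1.0, 0.0], [1.0, -0.0, 0.0], [0.0, 0.0, -1.0]]
force: [-0.5, -0.7, -0.5]
opening: 0.41
grasp_force: 29.9
```

>>> play_rows --motion '[[[0,0,0.0004,0,0,0],[0,0,0.0008,0,0,0],[0,0,0.0011,0,0,0],[0,0,0.0011,0,0,0],[0,0,0.0011,0,0,0]]]'

```text
time_s: 29.88
position: [0.4889, 0.3273, 0.0601]
tcp_rot: [[0.0, 1.0, 0.0], [1.0, -0.0, 0.0], [0.0, 0.0, -1.0]]
force: [-1.2, -1.0, 5.8]
opening: 0.405
grasp_force: 30.0
```

Contact at about 6 N. I'll release, rise well clear and check.

>>> play_rows --motion '[[[0,0,0,0,0,0],[0,0,0,0,0,0],[0,0,0,0,0,0],[0,0,0,0,0,0],[0,0,0,0,0,0],[0,0,0,0,0,0],[0,0,0,0,0,0],[0,0,0,0,0,0]]]' --fingers 0.08

```text
time_s: 30.55
position: [0.4887, 0.3272, 0.0591]
tcp_rot: [[0.0, 1.0, -0.0], [1.0, -0.0, -0.0], [-0.0, -0.0, -1.0]]
force: [0.8, 0.0, 0.3]
opening: 0.888
grasp_force: 0.0
```

>>> play_rows --motion '[[[0,0,-0.01,0,0,0],[0,0,-0.03,0,0,0],[0,0,-0.06,0,0,0],[0,0,-0.09,0,0,0],[0,0,-0.12,0,0,0],[-0.02,0,-0.14,0,0,0],[-0.05,0,-0.15,0,0,0],[-0.09,0,-0.15,0,0,0]]]'

```text
time_s: 31.22
position: [0.4907, 0.2386, 0.2132]
tcp_rot: [[-0.003, 1.0, 0.009], [1.0, 0.003, 0.003], [0.003, 0.009, -1.0]]
force: [0.7, 0.5, 0.7]
opening: 0.922
grasp_force: 0.0
```

>>> play_rows --motion '[[[-0.04,0,0,0,0,0],[-0.08,0,0,0,0,0],[-0.12,0,0,0,0,0],[-0.16,0,0,0,0,0],[-0.2,0,0,0,0,0],[-0.24,0,0,0,0,0],[-0.27,0,0,0,0,0],[-0.28,0,0,0,0,0]]]'

```text
time_s: 31.88
position: [0.4893, -0.0469, 0.2101]
tcp_rot: [[0.004, 1.0, 0.002], [1.0, -0.004, -0.002], [-0.002, 0.002, -1.0]]
force: [-0.1, 0.0, 0.0]
opening: 0.917
grasp_force: 0.0
```

```bash
python3 - <<'E'
from h import *
d=imaging.capture('side'); a=d['frame'][:,:,::-1]
b=imaging.capture('top')['frame'][:,:,::-1]
cv2.imwrite('pics/s7.png',np.hstack([cv2.resize(a[184:384,100:320],None,fx=1.8,fy=1.8),cv2.resize(b[100:300,80:300],None,fx=1.8,fy=1.8)]))
E
```

View pics/s7.png

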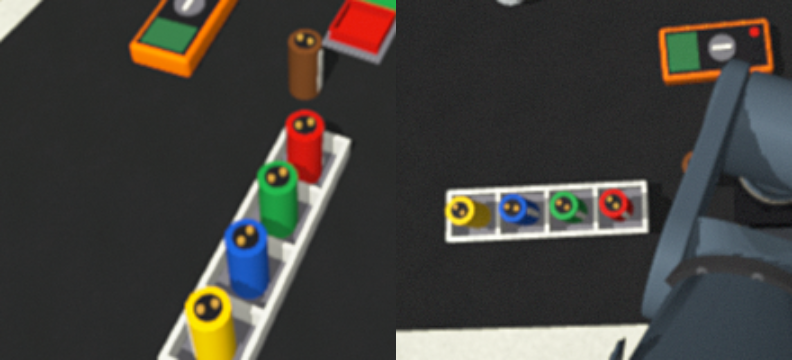

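All four stand upright in their bays. From the left in the top view they are yellow (462,211), blue (515,209), green (566,207) and red (614,204). The multimeter is where it was and the arm is clear.

```bash
python3 -c "
from rig import bot
print(bot.hand_in())"
```

```text
the job is handed in; nothing more can be done
None
```

All four capacitors stand upright in the carrier in reverse order (yellow, blue, green, red from the robot's left), the multimeter was not touched, and the job was handed in at about 32 s; no verdict was returned.

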